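# Click the vial carrier home in its dock

## Robot

A 6-joint arm with a two-finger parallel gripper is mounted at the origin on a cart in front of the work surface, level with it; the furniture and walls round the work are solid. World frame = base frame: x ahead of the robot, y to its left, z up, the work surface at z = 0. Lengths are in m, angles in rad, forces in N, time in s.
With the tool pointing down it reaches from about 0.325 to 0.925 m from the base axis. Payload 3.1 kg.
Tool frame: the origin (TCP) lies on the centre line of the jaws, within the pads' length; the fingertips stand r.tips_ahead ahead of it and the grasp point (between the pads) lies 11 mm behind it (r.tips_ahead is the distance from the TCP to the fingertips, in m); z points along the fingers, y is the line along which they close (so a half turn about z gives the same grasp; the last joint's range is limited). The gripper opens to 85 mm and grips with 20 to 120 N. Pads are 22 mm wide; open, the fingers measure 114 mm over their backs; the gripper's body (76 mm by 85 mm) begins 54 mm behind the grasp point. The pads swing forward as they close: fully open they stand 13 mm farther back than shut.
Start: joints at [-1.247, 0.217, 1.613, -0, 1.311, -0.112], TCP at [0.264, -0.567, 0.239] pointing down, gripper open.
Joint ranges: [-2.75, 2.75], [-0.78, 2.1], [0.31, 2.55], [-1.13, 4.27], [0.13, 2.63], [-2.58, 2.58]. Speed limits (rad/s): [2.79, 2.79, 3.14, 3.14, 3.14, 3.14].

## Interface

Orientations are given as a unit quaternion [w, x, y, z].
In Python, from plant import r, solver, state, vision, nets gives the robot as it stands. Calls block until the motion is done:
- r.move_to(position, orientation): joint-space move of the TCP to a pose.
- r.line_to(position, rate=0.15, rotation=None): straight line of the TCP; rotation=None keeps the orientation; rate is the mean speed in m/s.
- r.movej(angles): joint-space move.
- r.release() and r.close_gripper(force=None): open the fingers fully, or close them until they stop; force is the grip in N (None keeps the last).
- r.wait(seconds).
- solver.inverse_kinematics(position, orientation): joint angles nearest the present ones, or None.
- state(): the state.
- vision.get_image(name): name is "scene" or "top" or "wrist"; returns (picture, depth): 420x560x3 uint8, blue, green, red; 420x560 float32, m along the optical axis (not along the pixel's ray), 0 where there is no reading.
- vision.camera_params(name): a dict with "fov_y" (degrees; the focal length in pixels is half the picture's height over the tangent of half this angle, whatever the lens; pixels are square), "cx", "cy" (the principal point, pixels), "pose" (4x4, takes a point from camera to world coordinates). Camera axes: x right, y up, looking along -z (the intrinsics and any distortion apply to the point x, -y, -z); pixel columns grow to the right and rows downward; lengths in m; the calibration is good to about 2 mm. The wrist camera is an equidistant fisheye: a pixel r from the principal point sees the ray r / f radians off the axis. A picture is of the moment at which its call begins: read the wrist's pose just before it. camera_params takes no time and is no camera call; for the wrist camera it gives the pose at the moment of the call.
A pose or a line that the arm cannot do raises r.MotionError and nothing moves.
- r.close_job(): hands the job in; it is judged then, once.
Trained networks look in the newest picture that a camera, given by its name, has taken for a name from the list of things; names that differ only in an ending like _2 or _b are one class to them, and where a whole thing is asked for, a point or a joint stands for the part that bears it (a point fixed in the world has none). Each returns a list of dicts, best first, with "conf" (0 to 1); they miss things now and then, are a little off and sometimes report something else, mostly with a low value. They report only what shows in the picture. A call takes as long as a camera call. They do not tell look-alikes from the thing itself.
- nets.find_in(label, camera): "location" ([x, y, z] in m, in world coordinates, good to about 4 mm: the middle of the surface that is visible of it).
The state is a dict: "clock": time; "joint_pos": joint angles; "joint_vel": joint speeds; "tau": joint torques, N m; "tool_pos": TCP position; "eef_rot": TCP orientation; "ft_force": force on the tool from outside, world axes, zero at the start; "wrist_torque": the same for the moment, N m; "width": opening from 0.0 (shut) to 1.0 (fully open); "grasp_force": force on a finger pad.
Only numpy, scipy, OpenCV 4.12 (cv2) and the standard library are available. Lean on these libraries where they do the work, as an engineer would, in place of code of your own. Each camera call takes 0.05 s, during which the arm holds its last target. There are 200 camera calls.

## Task

The white vial carrier lies loose in front of its dock. Push it along the worktop, pointed tongue first, between the rails of the dock until the tongue snaps into the spring catch and the carrier sits fully home against the stops, then stop pushing and back away. Keep it flat on the worktop, do not ram it, and leave the other things alone.

Things in the scene. Friction and masses are not known exactly. Their poses are not given: they have to be found in the camera images.
- dock: Fixed aluminium and grey dock, 20 mm high, open toward its -x, no floor. Origin on the worktop where the carrier's origin lies when home; +x is the push-in direction. Offsets below are in mm from it. Straight rails x -21 to 61, inner faces at y +-57; two stops, faces at x 45, meet the carrier's leading face at y +-25 to 65.
- dock_mouth (a point): Middle of the dock's open mouth, on the worktop at x -57, same axes as the dock. Two flares, 20 mm high, run from y +-57 at x -21 outward at 30 degrees to y about +-77 here. A fixed spectrometer, under 0.3 m high, stands to the right of the dock (lower y) and a press behind it: come over them high.
- dock_catch (a point): Middle of the spring catch, at x 57, 13 mm above the worktop, under a grey cover (x 46 to 87, y +-33, top 31 high): two sprung rollers, 12 mm across, 9 apart. The way in resists with a felt peak of about 10 N, besides about 1 N sliding friction, highest 4 mm short of home; past it the rollers pull the carrier home.
- carrier: Slippery white plastic block 90 (x) by 110 (y) by 26 mm, 0.3 kg, five vials fixed in it, tops 58 high, none in the trailing row. Origin in the centre of its underside, z up. Starts flat on the worktop, origin 105 to 125 mm before the dock's, up to 15 to the side, turned up to 0.2 rad from the dock. Home: origin and axes match the dock's.
- carrier_back (a point): Middle of the carrier's trailing face, the one to push, at its x -45, 13 mm above its underside; the face is flat over y +-45 mm.
- carrier_tip (a point): Point of the tongue on the carrier's leading face, at its x 73, 13 mm above its underside. The tongue is 10 mm high, neck 8 wide, head 14 wide at x 61.
- beaker: Bystander: clear beaker, 52 across, 66 high; origin under its centre.
- petri_dish: Bystander: clear flat dish, 60 across, 15 high; origin under its centre.
- tape_roll: Bystander: roll of label tape lying flat, 54 across, 19 high; origin under its centre.
Not all that is in view belongs to the job. Of the things that look like the carrier, the larger one is meant.

How it is judged:
By the outcome, as a careful person would: the job done as asked, in the order asked, and still so for the second after the job is handed in, with the robot touching nothing.
It also fails if it takes over 54 s, if anything falls off the work surface, if the arm or the gripper's body presses on something with over 40 N, if the wrist force passes 120 N, or if a joint passes its speed limit or range.

## Working session

There is one attempt and no reset: what is moved stays moved. The work goes in short steps, each a Python script; the robot and the scene stay as the last script left them, time stands still between calls to the robot, and variables do not carry over. Pictures are saved under pics/ and viewed, at most 10 in all, crops included, and the job is handed in when it is done.

```bash
mkdir -p pics; ls; python3 - <<'E'
from plant import r, solver, state, vision, nets
import cv2
for c in ("top","scene"):
    im,d=vision.get_image(c); cv2.imwrite(f"pics/{c}0.png",im)
    p=vision.camera_params(c); print(c,p["fov_y"],p["cx"],p["cy"],p["pose"].round(3).tolist())
    for n in ("carrier","carrier_back","carrier_tip","dock","dock_mouth","dock_catch","beaker","petri_dish","tape_roll"):
        print(n,[(round(o["conf"],2),[round(float(v),3) for v in o["location"]]) for o in nets.find_in(n,c)[:3]])
print(r.tips_ahead,state())
E
```

```text
pics
top 46.553998900083684 282.2929308294091 209.95787248429798 [[-0.009, 0.991, -0.135, 0.344], [-1.0, -0.008, 0.004, 0.335], [0.003, 0.135, 0.991, 1.152], [0.0, 0.0, 0.0, 1.0]]
carrier [(0.78, [0.416, 0.12, 0.019]), (0.66, [0.465, 0.296, 0.022])]
carrier_back [(0.86, [0.421, 0.116, 0.02]), (0.63, [0.468, 0.299, 0.03])]
carrier_tip [(0.83, [0.422, 0.116, 0.02]), (0.72, [0.465, 0.29, 0.028])]
dock [(0.94, [0.611, 0.385, 0.017])]
dock_mouth [(0.72, [0.609, 0.383, 0.019]), (0.18, [0.465, 0.296, 0.023])]
dock_catch [(0.89, [0.608, 0.381, 0.019])]
beaker []
petri_dish [(0.59, [0.403, 0.573, 0.016])]
tape_roll [(0.55, [0.525, 0.579, 0.022])]
scene 56.23414794829499 271.20095917518654 211.10840251569837 [[-0.616, 0.496, -0.612, -0.055], [-0.788, -0.375, 0.488, 0.769], [0.012, 0.783, 0.622, 0.627], [0.0, 0.0, 0.0, 1.0]]
carrier [(0.82, [0.453, 0.319, 0.022]), (0.56, [0.408, 0.119, 0.02])]
carrier_back [(0.95, [0.457, 0.31, 0.025]), (0.78, [0.407, 0.12, 0.017])]
carrier_tip [(0.96, [0.455, 0.315, 0.027]), (0.57, [0.41, 0.12, 0.019]), (0.49, [0.398, 0.569, 0.015])]
dock [(0.88, [0.591, 0.394
[... 249 characters left out ...]
0.008 {'clock': 1.0, 'joint_pos': array([-1.24722629e+00,  2.16906143e-01,  1.61341987e+00,  1.64142893e-05,
        1.31128795e+00, -1.12201069e-01]), 'joint_vel': array([ 0.0010006 , -0.00159729,  0.00040219, -0.00091286, -0.0002251 ,
       -0.00095254]), 'tau': array([ 5.76995699e-04, -3.96897984e+01, -3.04264247e+01, -1.10407530e-04,
        8.01700444e-04,  2.75838019e-08]), 'tool_pos': array([ 0.263844  , -0.56658458,  0.23928604]), 'eef_rot': array([-1.14350388e-05,  9.76357158e-01,  2.16163596e-01,  6.76379647e-06]), 'ft_force': array([-0.63110743, -0.39036378,  0.2217428 ]), 'wrist_torque': array([0.04110674, 0.00699639, 0.05272911]), 'grasp_force': 0.0, 'width': 1.001105046870971}
```

View pics/top0.png

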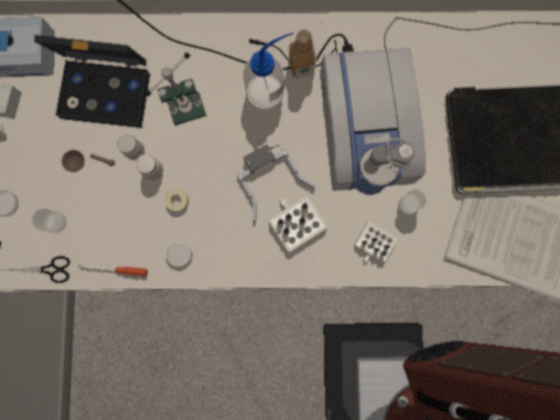

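View pics/scene0.png

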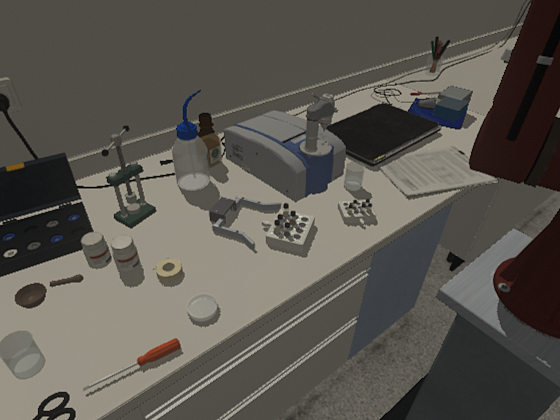

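```bash
python3 - <<'E'
import cv2
im=cv2.imread("pics/top0.png")[80:300,170:470]
cv2.imwrite("pics/topc.png",cv2.resize(im,None,fx=2.66,fy=2.66,interpolation=cv2.INTER_CUBIC))
E
```

```text
(no output)
```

View pics/topc.png

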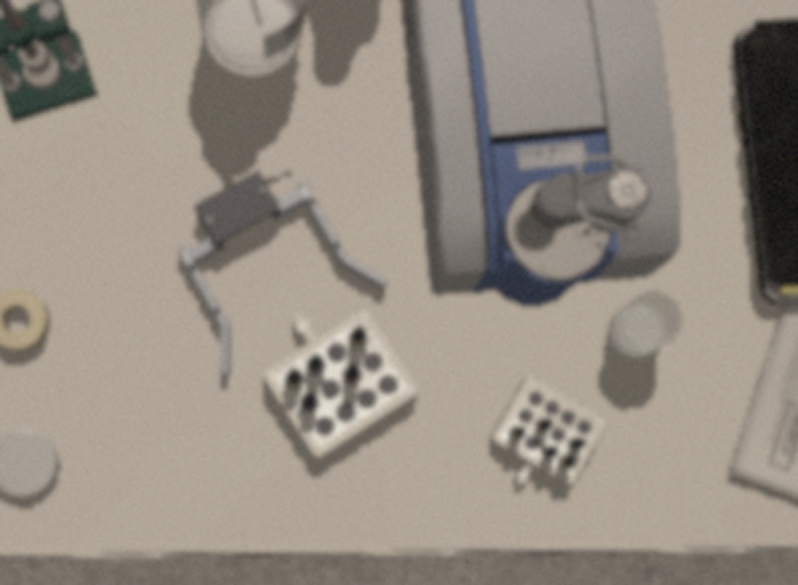

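The look-alikes are both white vial blocks: the large one at top (298,225) and a small one at (376,241). The large one is the carrier: it is about 110 mm wide, sits right in front of the dock (265,165), and its tongue points at the dock. The beaker is at (410,203) and the tape at (176,200). I'll go over high and look with the wrist camera.

```bash
cat > h.py <<'E'
from plant import r, solver, state, vision, nets
import numpy as np, cv2
from scipy.spatial.transform import Rotation as R
def quat(yaw):   # tool down, tool y across the push direction
    q=(R.from_euler('z',yaw)*R.from_euler('x',np.pi)).as_quat(); return [q[3],q[0],q[1],q[2]]
def unproj(cam,P,uv,z):   # pixels -> world points on plane(s) z
    uv=np.atleast_2d(uv).astype(float); f=210/np.tan(np.radians(P["fov_y"]/2))
    d=(uv-[P["cx"],P["cy"]])/f
    if cam=="wrist":
        t=np.linalg.norm(d,axis=1,keepdims=True); v=np.c_[d/t*np.sin(t),np.cos(t)]
    else: v=np.c_[d,np.ones(len(d))]
    v=v*[1,-1,-1]; T=np.array(P["pose"]); w=v@T[:3,:3].T
    return T[:3,3]+w*((z-T[2,3])/w[:,2])[:,None]
E
python3 - <<'E'
from h import *
P=vision.camera_params("top")
c=lambda a:np.array(a)/2.66+[170,80]
print("carrier L,T,R,B\n",unproj("top",P,c([(265,378),(368,314),(415,390),(318,456)]),.026)[:,:2].round(3))
print("dock endL,endR,kneeL,kneeR,flL,flR\n",unproj("top",P,c([(187,258),(305,192),(222,318),(338,247),(225,380),(380,292)]),.02)[:,:2].round(3))
W=np.array(vision.camera_params("wrist")["pose"]); s=state(); q=s["eef_rot"]
T=R.from_quat([q[1],q[2],q[3],q[0]]).as_matrix()
print("cam in tool",T.T@(W[:3,3]-s["tool_pos"]),(T.T@W[:3,:3]).round(2).tolist())
p=[.42,.25,.42]
for yaw in (.48,.48+np.pi,.48-np.pi): print(yaw,solver.inverse_kinematics(p,quat(yaw)),solver.inverse_kinematics([.42,.25,.02],quat(yaw)))
E
```

```text
carrier L,T,R,B
 [[0.47  0.36 ]
 [0.525 0.269]
 [0.458 0.229]
 [0.401 0.314]]
dock endL,endR,kneeL,kneeR,flL,flR
 [[0.578 0.428]
 [0.637 0.323]
 [0.524 0.397]
 [0.587 0.294]
 [0.469 0.395]
 [0.546 0.258]]
cam in tool [ 0.07812658  0.00086337 -0.13516157] [[-0.0, 0.95, 0.31], [1.0, -0.0, 0.0], [0.0, 0.31, -0.95]]
0.48 [ 3.93201113e-01 -1.69651607e-01  1.67692820e+00 -4.44089210e-16
  1.63431606e+00  1.48399744e+00] [ 3.93201113e-01  2.45271840e-01  2.05854723e+00 -4.44089210e-16
  8.37773580e-01  1.48399744e+00]
3.621592653589793 [ 0.39320111 -0.16965161  1.6769282   0.          1.63431606 -1.65759521] [ 0.39320111  0.24527184  2.05854723  0.          0.83777358 -1.65759521]
-2.661592653589793 [ 0.39320111 -0.16965161  1.6769282   0.          1.63431606 -1.65759521] [ 0.39320111  0.24527184  2.05854723  0.          0.83777358 -1.65759521]
```

```bash
python3 - <<'E'
from h import *
p=state()["tool_pos"].copy(); p[2]=.45
r.line_to(p,rate=.25)
r.move_to([.42,.25,.43],quat(.5)); 
r.close_gripper(20); r.line_to([.42,.25,.24],rate=.25); r.wait(.3)
P=vision.camera_params("wrist"); im,d=vision.get_image("wrist")
cv2.imwrite("pics/w0.png",im); np.savez("w0.npz",P=P["pose"],d=d)
print(P["fov_y"],P["cx"],P["cy"],r.tips_ahead,{k:state()[k] for k in("clock","tool_pos","ft_force","width")})
for n in("carrier","dock"): print(n,[(round(o["conf"],2),o["location"]) for o in nets.find_in(n,"wrist")[:2]])
cv2.imwrite("pics/w0b.png",cv2.resize(im,(800,600),interpolation=cv2.INTER_CUBIC))
E
```

```text
65.70646984690485 275.4715821033004 209.69959691871043 0.008 {'clock': 6.9417, 'tool_pos': array([0.42052603, 0.25023366, 0.24102799]), 'ft_force': array([ 0.42074334, -0.28868411, -0.28392651]), 'width': -0.0022168077934075475}
carrier [(0.61, [0.4644, 0.2956, 0.0276]), (0.6, [0.4232, 0.1198, 0.0218])]
dock []
```

View pics/w0b.png

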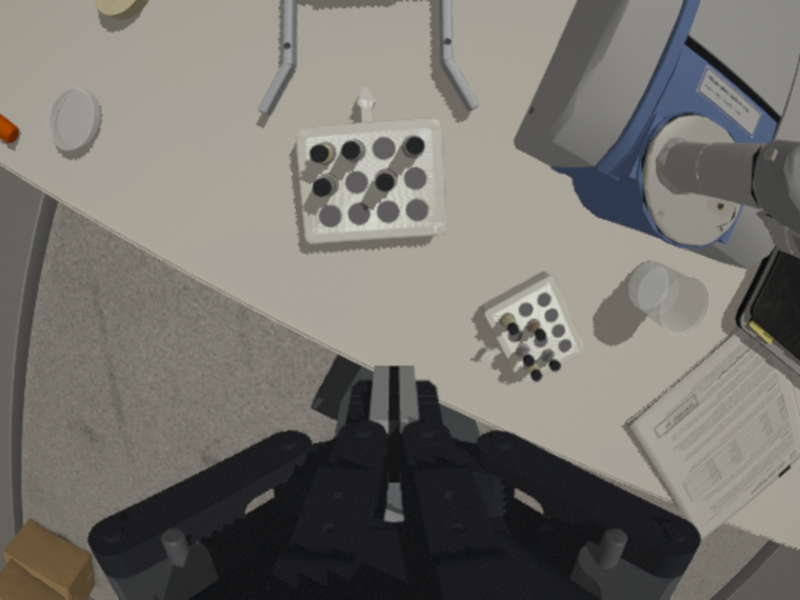

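The wrist view shows the large carrier at (372,180), its tongue at (366,98), and the dock flares ending at (262,110) and (474,107). The small look-alike is at (532,330). I'll move the camera over the dock for a precise fix.

```bash
python3 - <<'E'
from h import *
r.line_to([.485,.285,.24],rate=.2); r.wait(.3)
P=vision.camera_params("wrist"); im,d=vision.get_image("wrist")
np.savez("w1.npz",P=P["pose"],d=d,im=im)
print(state()["clock"])
c=im[20:270,150:450]; cv2.imwrite("pics/w1c.png",cv2.resize(c,None,fx=2.4,fy=2.4,interpolation=cv2.INTER_CUBIC))
E
```

```text
7.9083
```

View pics/w1c.png

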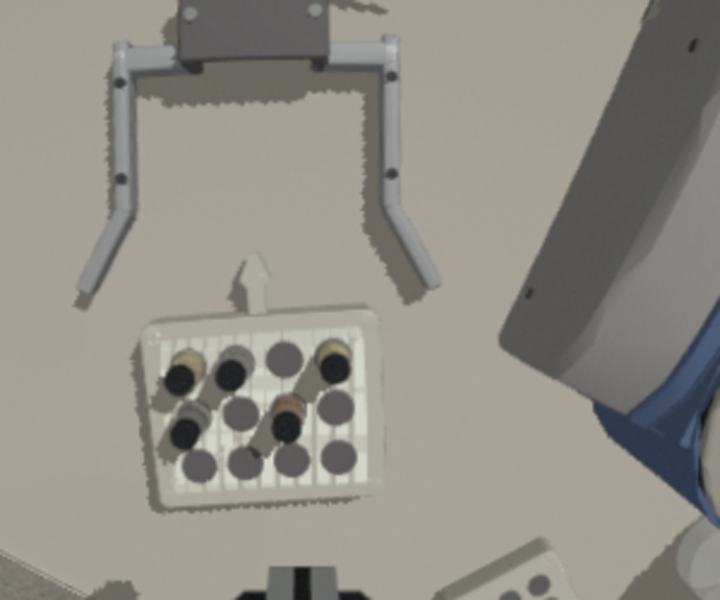

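```bash
cat > fit.py <<'E'
from h import *
def fit(L,W):   # 2D rigid fit, yaw, t, residuals (mm)
    L=np.array(L,float)/1000; W=np.array(W)[:,:2]; a=L-L.mean(0); b=W-W.mean(0)
    yaw=np.arctan2((a[:,0]*b[:,1]-a[:,1]*b[:,0]).sum(),(a*b).sum())
    M=R.from_euler('z',yaw).as_matrix()[:2,:2]; t=W.mean(0)-M@L.mean(0)
    return yaw,t,((W-t)@M*1000-L*1000).round(1)
E
python3 - <<'E'
from fit import *
P=dict(vision.camera_params("wrist")); P["pose"]=np.load("w1.npz")["P"]
c=lambda a:np.array(a)/2.4+[150,20]
u=lambda a,z:unproj("wrist",P,c(a),z)
y,t,e=fit([(45,57),(-21,57),(45,-57),(-21,-57)],u([(134,72),(134,207),(384,65),(385,205)],.02)); print("dock",y,t,e.tolist())
y2,t2,e=fit([(45,55),(45,-55),(-45,-55),(-45,55)],u([(143,325),(378,310),(383,492),(158,506)],.026)); print("car",y2,t2,e.tolist())
M=R.from_euler('z',y).as_matrix()[:2,:2]
tip=u([(253,252)],.018)[0,:2]
print("carrier in dock",(t2-t)@M*1000,y2-y,"tip",(tip-t)@M*1000, "from fit",(t2-t)@M*1000+73*np.array([np.cos(y2-y),np.sin(y2-y)]))
print("flares",((u([(92,292),(428,287)],.02)[:,:2]-t)@M*1000).round(1).tolist())
np.savez("pose.npz",y=y,t=t,y2=y2,t2=t2)
E
```

```text
dock 0.5031688059883228 [0.56489143 0.34982681] [[-1.5, -0.9], [1.4, -0.2], [-0.6, 0.8], [0.7, 0.3]]
car 0.5542978216100638 [0.4653211  0.29299957] [[-1.3, -2.2], [-0.9, 1.0], [1.9, 1.0], [0.3, 0.2]]
carrier in dock [-114.63180639   -1.77079879] 0.05112901562174099 tip [-41.96927382   2.84919517] from fit [-41.72720304   1.95999336]
flares [[-58.2, 78.3], [-57.6, -77.0]]
```

```bash
cat >> fit.py <<'E'
D=np.load("pose.npz"); yd=float(D["y"]); Md=R.from_euler('z',yd).as_matrix()[:2,:2]
def w(x,y=0,z=.015): return [*(D["t"]+Md@np.array([x,y])/1000),z]
def rep():
    s=state(); f=Md.T@s["ft_force"][:2]; p=Md.T@(s["tool_pos"][:2]-D["t"])*1000
    print("t %.1f dock-frame tcp %s z %.4f  f %s fz %.1f"%(s["clock"],p.round(1),s["tool_pos"][2],f.round(1),s["ft_force"][2]),flush=True); return f[0]
E
python3 - <<'E'
from fit import *
yc=float(D["y2"]); a=yc-yd; o=np.array([-114.6,-1.8]); ax=np.array([np.cos(a),np.sin(a)])
b=lambda s:o-ax*s
r.line_to(w(*b(90),z=.24),rate=.25,rotation=quat(yc))
r.line_to(w(*b(84),z=.015),rate=.2); r.wait(.2); rep()
r.line_to(w(*b(58)),rate=.06); rep()
for k in range(1,7):
    s=k/6; p=b(56)*(1-s)+np.array([-125,0])*s
    r.line_to(w(*p),rate=.04,rotation=quat(yc*(1-s)+yd*s)); rep()
P=vision.camera_params("wrist"); im,d=vision.get_image("wrist")
np.savez("w2.npz",P=P["pose"],im=im); rep()
c=im[20:270,130:430]; cv2.imwrite("pics/w2c.png",cv2.resize(c,None,fx=2.4,fy=2.4,interpolation=cv2.INTER_CUBIC))
E
```

```text
t 9.9 dock-frame tcp [-197.5   -6.2] z 0.0161  f [0.2 0.1] fz -0.3
t 10.5 dock-frame tcp [-172.4   -4.7] z 0.0148  f [ 0.1 -0.1] fz -1.0
t 10.9 dock-frame tcp [-162.5   -3.9] z 0.0151  f [-0.1  0.3] fz 0.8
t 11.3 dock-frame tcp [-154.7   -3.1] z 0.0152  f [1.  0.2] fz 0.4
t 11.6 dock-frame tcp [-147.1   -2.4] z 0.0152  f [0.6 0.4] fz -0.6
t 11.9 dock-frame tcp [-139.5   -1.6] z 0.0152  f [-0.3 -0.7] fz -0.7
t 12.3 dock-frame tcp [-131.9   -0.8] z 0.0152  f [-0.  -0.6] fz -0.6
t 12.6 dock-frame tcp [-124.3   -0. ] z 0.0152  f [ 0.6 -0.1] fz 0.3
t 12.7 dock-frame tcp [-124.5   -0. ] z 0.0151  f [0.5 1.4] fz 0.2
```

View pics/w2c.png

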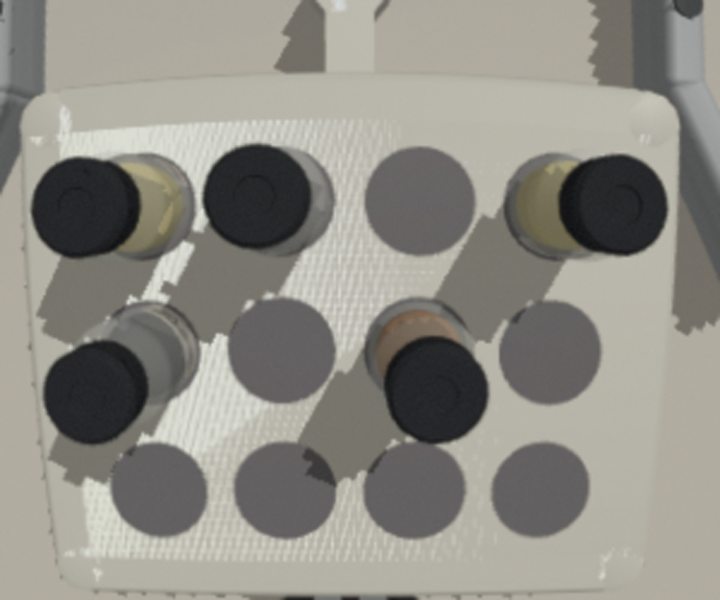

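The carrier is square to the dock at the rail entry, the tongue (350,40) points at the catch, and the fingers touch its back edge at (340,597). I'll push on, watching the force.

```bash
python3 - <<'E'
from fit import *
x=-125
while x<-58:
    x+= 8 if x<-80 else 1.5
    r.line_to(w(x),rate=.04 if x<-80 else .02)
    f=rep()
    if abs(f)>(7 if x<-78 else 16): print("stop"); break
r.wait(.2); rep()
E
```

```text
t 13.0 dock-frame tcp [-116.3   -0. ] z 0.0152  f [ 0.1 -0.1] fz 0.4
t 13.4 dock-frame tcp [-108.3   -0. ] z 0.0152  f [-0.4  0.4] fz -0.3
t 13.7 dock-frame tcp [-100.3   -0. ] z 0.0152  f [ 0.1 -0.8] fz -0.6
t 14.1 dock-frame tcp [-92.3  -0. ] z 0.0152  f [0.4 0.7] fz -0.0
t 14.4 dock-frame tcp [-84.3  -0. ] z 0.0152  f [ 0.5 -0.1] fz -0.2
t 15.0 dock-frame tcp [-76.5  -0. ] z 0.0151  f [ 0.6 -0.1] fz -0.3
t 15.2 dock-frame tcp [-75.5  -0. ] z 0.0150  f [-1.3  0.8] fz -0.1
t 15.5 dock-frame tcp [-74.   0.] z 0.0149  f [-0.3 -0.5] fz -1.6
t 15.7 dock-frame tcp [-72.3   0. ] z 0.0150  f [-0.7  0.3] fz 0.3
t 16.0 dock-frame tcp [-70.8   0. ] z 0.0150  f [-0.3 -0.4] fz -0.6
t 16.2 dock-frame tcp [-69.3  -0. ] z 0.0150  f [-0.7  0.4] fz -1.5
t 16.5 dock-frame tcp [-67.8   0. ] z 0.0150  f [-0.3  0.5] fz 0.0
t 16.7 dock-frame tcp [-67.3   0.1] z 0.0148  f [-3.   0.8] fz 1.5
t 17.0 dock-frame tcp [-67.    0.2] z 0.0144  f [-5.6 -0.2] fz 3.3
t 17.2 dock-frame tcp [-66.3   0.2] z 0.0142  f [-7.7 -0.4] fz 3.9
t 17.5 dock-frame tcp [-65.3   0.3] z 0.0139  f [-8.7  0.7] fz 2.8
t 17.7 dock-frame tcp [-64.3   0.3] z 0.0137  f [-8.1  0.7] fz 4.7
t 18.0 dock-frame tcp [-62.5   0.3] z 0.0136  f [-7.9  0.8] fz 2.2
t 18.2 dock-frame tcp [-56.9   0. ] z 0.0148  f [0.1 0.2] fz 1.2
t 18.4 dock-frame tcp [-56.2  -0.1] z 0.0156  f [-0. -0.] fz 0.6
```

The force peaked at about 9 N and then dropped to zero, so it snapped in. A gentle nudge will confirm it rests on the stops; then I'll back off and look.

```bash
python3 - <<'E'
from fit import *
x=-56.5
for k in range(7):
    r.line_to(w(x),rate=.01); r.wait(.1)
    if rep()<-4: break
    x+=.6
r.line_to(w(-80),rate=.05); r.line_to(w(-110),rate=.1); rep()
r.line_to(w(-125,z=.24),rate=.2); r.line_to(w(-85,z=.26),rate=.2); r.wait(.3); rep()
P=vision.camera_params("wrist"); im,d=vision.get_image("wrist")
np.savez("w3.npz",P=P["pose"],im=im)
c=im[20:270,130:430]; cv2.imwrite("pics/w3c.png",cv2.resize(c,None,fx=2.4,fy=2.4,interpolation=cv2.INTER_CUBIC))
E
```

```text
t 18.8 dock-frame tcp [-56.2  -0. ] z 0.0151  f [-0.5 -0.6] fz 0.0
t 19.1 dock-frame tcp [-56.2   0. ] z 0.0149  f [-2.3 -1.1] fz 1.3
t 19.5 dock-frame tcp [-56.2   0. ] z 0.0147  f [-4.7 -0.2] fz 2.9
t 20.6 dock-frame tcp [-109.6   -0. ] z 0.0151  f [-0.4 -0.8] fz 0.8
t 22.5 dock-frame tcp [-86.    0.1] z 0.2592  f [-0.1 -0. ] fz 0.5
```

View pics/w3c.png

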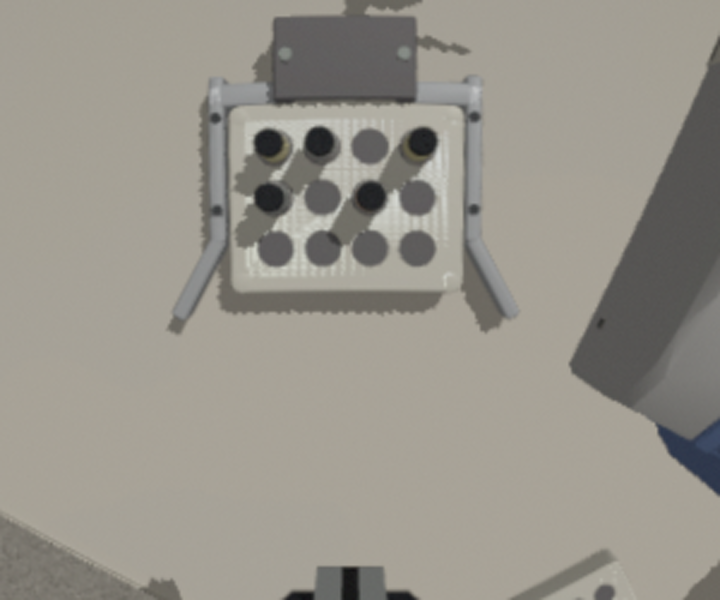

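The carrier sits square between the rails with its leading face (230–465, row 105) against the stops. The fingers met hard resistance at x -56.2, which is exactly home, and the gripper is clear.

```bash
python3 -c "
from plant import r
print(r.close_job())"
```

```text
the job is handed in; nothing more can be done
None
```

The carrier is in the dock, snapped into the catch and resting against the stops; the arm backed clear without touching the other things, and I handed the job in at about 22.5 s.

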